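Hang the lift-off door on the drive cabinet and shut it

TASK

Take the cabinet's door out of its rest and hang it, standing open, on the cabinet's two hinge pins: lower it so that both knuckles drop over both pins together and sit fully down on the brackets. Then swing the door shut against the front of the cabinet and let go, leaving the mug and the flat drive on the bench where they are.

Things in the scene. Friction and masses are not known exactly. Their poses are not given: they have to be found in the camera images.
- cabinet: Grey steel drive cabinet, fixed, 140 deep (x) x 190 wide (y) x 165 high, two hard drives inside. Origin: centre of its underside, on the bench. Its open front faces -x (front face at x = -70); y is to the left for one facing the open front. Outside its left front corner two 6 mm thick steel brackets, running back along the side, carry two upright hinge pins on one axis (x = -77, y = +108).
- lower_pin (a point): Foot of the lower pin, on its axis, on its bracket's top, 42 mm above the bench. Each pin is 10 mm thick for 16 mm, then tapers to 4 mm at its tip, 24 mm above its foot.
- upper_pin (a point): Foot of the upper pin, on its axis, on its bracket's top, 125 mm above the bench. As this bracket would stop the lower knuckle, bring the door in sideways, from in front of the cabinet, raised 26 to 50 mm above its seat, then lower it.
- strike (a point): Point fixed to the cabinet where the middle of the door's free upright edge lies when the door is shut (cabinet x = -77, y = -86, z = 95 mm).
- cabinet_door: Loose door, 0.25 to 0.5 kg: grey panel 10 mm thick (x), 180 wide (y), 130 high (z), upright in the rest. Origin: centre of the panel's bottom edge. Hung and shut, its axes are parallel to the cabinet's; opened by an angle a, its yaw is the cabinet's minus a. Front (-x side) has a pull knob, 20 mm across, 20 mm out, at y = -72, z = 45. Two knuckles at the +y edge. Stays at any angle by friction.
- lower_knuckle (a point): Centre of the lower knuckle's underside, on its bore's axis (door x = 0, y = +104, z = 12 mm); meets lower_pin when seated. Each knuckle is an upright steel tube, 24 mm outside, 14 mm bore, 22 mm long, open at both ends.
- upper_knuckle (a point): Centre of the upper knuckle's underside, on its bore's axis (door x = 0, y = +104, z = 95 mm); meets upper_pin when seated. The bores have 2 mm play all round, so the hung door's free edge droops by up to about 10 mm.
- door_edge (a point): Middle of the door's free upright edge (door x = 0, y = -90, z = 65 mm); it meets strike when the door is shut.
- rest: Aluminium rest fixed to the bench: base 100 x 150 x 12 mm with two slotted posts at y = +-55 mm, 40 mm above the base, slot 13 mm wide along y. Origin: centre of its underside; z up. The door stands in the slots on the base's top with its axes parallel to the rest's.
- mug: White mug with handle, 93 mm high, loose; origin centre of its underside. To be left alone.
- ssd: Flat pale drive lying on the bench near the robot, 100 x 70 x 12 mm, loose; origin centre of its underside. To be left alone.

How it is judged (in metres and radians):
On the way:
1. the door hangs open with both knuckles fully down over both pins (distance between lower_knuckle and lower_pin below 0.006 m and distance between upper_knuckle and upper_pin below 0.006 m and horizontal distance between door_edge and strike above 0.08 m), for 0.2 s.
At the end, for the whole second after the job is handed in: Both knuckles sit down over their pins (each knuckle's underside within 6 mm of its pin's foot), the door is shut (its free edge within 12 mm of its shut place) and at rest (distance between lower_knuckle and lower_pin below 0.006 m and distance between upper_knuckle and upper_pin below 0.006 m and horizontal distance between door_edge and strike below 0.012 m and linear speed of cabinet_door below 0.02 m/s); the robot touches nothing.
It fails at once if the mug or the flat drive is moved by more than 30 mm (distance of any of mug, ssd from where it was at the start of the episode above 0.03 m).
It also fails if it takes over 72 s, if anything falls off the work surface, if the arm or the gripper's body presses on something with over 40 N, if the wrist force passes 120 N, or if a joint passes its speed limit or range.

ROBOT

A 6-joint arm with a two-finger parallel gripper is mounted at the origin on a cart in front of the work surface, level with it; the furniture and walls round the work are solid. World frame = base frame: x ahead of the robot, y to its left, z up, the work surface at z = 0. Lengths are in mm, angles in rad, forces in N, time in s.
With the tool pointing down it reaches from about 400 to 925 mm from the base axis. Payload 12.5 kg.
Tool frame: the origin (TCP) lies at the centre of the arm's flange, where the gripper is bolted on; the fingertips stand 190 mm ahead of it and the grasp point (between the pads) lies 171 mm ahead of it; z points along the fingers, y is the line along which they close (so a half turn about z gives the same grasp; the last joint's range is limited). The gripper opens to 95 mm and grips with 3 to 60 N. Pads are 20 mm wide; open, the fingers measure 119 mm over their backs; the gripper's body (75 mm by 180 mm) begins 59 mm behind the grasp point.
Start: joints at [-1.408, 0.491, 1.559, -0, 1.092, -0.106], TCP at [166.004, -602.551, 404.761] pointing down, gripper open.
Joint ranges: [-3.1, 3.1], [-0.84, 2.19], [0.05, 2.79], [-1.13, 4.28], [0.06, 2.93], [-2.69, 2.69]. Speed limits (rad/s): [2.22, 2.22, 2.79, 3.14, 3.14, 3.14].

INTERFACE

Orientations are given as [roll, pitch, yaw] about the fixed x, y, z axes, in that order (R = Rz(yaw) Ry(pitch) Rx(roll)).
In Python, from cell import env, read_camera, search_frame, cut_out gives the robot as it stands. The module is installed in compiled form; this text tells all that it offers.
- The arm moves only by the tool move_arm, never from a script. Its argument "commands" is a list of rows, each a list of 3 entries, a list of its own where there are three numbers: the shift along the world's x, y, z normalised to -1 to 1, where 1 is 0.03 m, then the turn about the world's z normalised to -1 to 1, where 1 is 0.08 rad, then the opening, from -1 (shut) to 1 (fully open), so that 0 is half open. A call has 1 to 20 rows; each row shifts and turns the commanded pose from where the row before left it; what a row does not reach is not made up. A row lasts 1/12 s, in which the tool goes at most 41.7 mm and 7.16 degrees, less where a joint would pass 70% of its speed; a pose out of reach is approached as far as the arm can. A call with a number of a shift or a turn outside -1 to 1 is refused whole. A call with a gripper value outside its range is refused whole. The fingers move at their own pace and stop on an object; the grip force is fixed at half the most. Time passes only in rows, so rows that do not move let the fingers close. It gives the time, the measured TCP pose, the force, the opening and the grip force at its end, in the units of the state.
- env.state(): the state, without advancing time (a new reading comes with each control period).
- read_camera(name): name is "scene" or "top" or "wrist"; returns a dict with "image" (420x560x3 uint8, red, green, blue), "fx", "fy", "cx", "cy" (pixels), "rvec" (rotation vector, rad) and "tvec" (3), from world to camera coordinates, as OpenCV has them. Camera axes: x right, y down, z forward; pixel columns grow to the right and rows downward; lengths in mm; the calibration is good to about 2 mm. The wrist camera is an equidistant fisheye: a pixel r from the principal point sees the ray r / f radians off the axis. A picture is of the moment at which its call begins. There is no depth.
- env.job_done(): hands the job in; it is judged then, once.
Trained networks look in a picture, given as the dict that the camera call returned (one of the last four; its "shot" number tells which), for a name from the list of things; names that differ only in an ending like _2 or _b are one class to them, and where a whole thing is asked for, a point or a joint stands for the part that bears it (a point fixed in the world has none). Each returns a list of dicts, best first, with "confidence" (0 to 1); they miss things now and then, are a little off and sometimes report something else, mostly with a low value. They report only what shows in the picture. A call takes as long as a camera call.
- search_frame(thing, picture): "at" ([column, row] in pixels, amid what is visible of it).
- cut_out(thing, picture): "region" (420x560 bool, what is visible of it) and "at" ([column, row] in pixels, amid what is visible of it).
The state is a dict: "t": time; "joints": joint angles; "qvel": joint speeds; "tau": joint torques, N m; "eef_pos": TCP position; "tcp_rot": TCP orientation; "ft_force": force on the tool from outside, world axes, zero at the start; "moment": the same for the moment, N m; "opening": opening from 0.0 (shut) to 1.0 (fully open); "grip_force": force on a finger pad.
Only numpy, scipy, OpenCV 4.12 (cv2) and the standard library are available. Lean on these libraries where they do the work, as an engineer would, in place of code of your own. Each camera call takes 0.05 s, during which the arm holds its last target. There are 200 camera calls.

## Working session

There is one attempt and no reset: what is moved stays moved. The work goes in short steps, Python scripts to look and compute and a tool call to move; the robot and the scene stay as the last step left them, time stands still between calls to the robot, and variables do not carry over. Pictures are saved under pics/ and viewed, at most 10 in all, crops included, and the job is handed in when it is done.

Besides the shell and the picture viewer there is one more tool, called after "Call:" as a command line: name --argument value ..., lists and objects as JSON in quotes. move_arm: Moves the arm, as the interface text tells. Its arguments: {"type":"object","properties":{"commands":{"type":"array","items":{"type":"array"}}},"required":["commands"]}

```bash
mkdir -p pics
cat > h.py <<'E'
import numpy as np, cv2
from cell import env, read_camera, search_frame, cut_out
def cam(n): return read_camera(n)
def proj(P,p):
    P=np.asarray(P,float).reshape(-1,3)
    return cv2.projectPoints(P,p["rvec"],p["tvec"],np.array([[p["fx"],0,p["cx"]],[0,p["fy"],p["cy"]],[0,0,1.]]),None)[0].reshape(-1,2)
def ray(px,p):
    R=cv2.Rodrigues(np.array(p["rvec"],float))[0]; t=np.array(p["tvec"],float).reshape(3)
    d=R.T@np.array([(px[0]-p["cx"])/p["fx"],(px[1]-p["cy"])/p["fy"],1.]); return -R.T@t,d
def onz(px,p,z):
    c,d=ray(px,p); return c+d*(z-c[2])/d[2]
E
python3 - <<'E'
from h import *
ps={n:cam(n) for n in("scene","top")}
for n,p in ps.items():
    cv2.imwrite(f"pics/{n}0.png",p["image"][:,:,::-1])
    print(n,p["fx"],p["cx"],p["cy"],ray((p["cx"],p["cy"]),p))
    for t in("cabinet","cabinet_door","rest","mug","ssd","lower_knuckle","upper_knuckle","lower_pin","upper_pin","door_edge"):
        r=search_frame(t,p); print(t,[(x["at"],round(x["confidence"],2)) for x in r[:2]],[onz(x["at"],p,0).round() for x in r[:1]])
E
```

```text
scene 468.8956853267476 277.87865218011495 209.2529303727552 (array([173.3734857 , 905.91879796, 741.51855627]), array([ 0.35156496, -0.68963036, -0.63309718]))
cabinet [([240.7, 159.7], 0.6)] [array([782., -56.,   0.])]
cabinet_door [([279.8, 265.5], 0.83), ([328.1, 221.2], 0.57)] [array([495., 269.,   0.])]
rest [] []
mug [([159.4, 235.3], 0.66)] [array([792., 307.,   0.])]
ssd [([327.4, 220.4], 0.63)] [array([458.,  84.,   0.])]
lower_knuckle [([284.1, 261.5], 0.79), ([279.6, 295.4], 0.61)] [array([492., 254.,   0.])]
upper_knuckle [([282.7, 262.1], 0.57)] [array([493., 257.,   0.])]
lower_pin [([239.3, 160.8], 0.58)] [array([783., -49.,   0.])]
upper_pin [([236.7, 160.4], 0.84)] [array([790., -48.,   0.])]
door_edge [([282.0, 264.5], 0.95)] [array([492., 265.,   0.])]
top 410.0993950168404 278.3016693777267 203.81752510908908 (array([384.18665264, 201.9353086 , 935.03089976]), array([ 0.20188826, -0.01431341, -0.97930397]))
cabinet [([332.4, 131.5], 0.96)] [array([746.,  45.,   0.])]
cabinet_door [([213.0, 257.8], 0.65)] [array([463., 345.,   0.])]
rest [([222.5, 258.2], 0.88), ([332.6, 132.1], 0.6)] [array([460., 323.,   0.])]
mug [([197.6, 136.1], 0.62), ([209.4, 252.9], 0.52)] [array([757., 370.,   0.])]
ssd [([325.9, 259.7], 0.95)] [array([440.,  90.,   0.])]
lower_knuckle [([206.9, 256.6], 0.92)] [array([467., 359.,   0.])]
upper_knuckle [([211.0, 253.5], 0.75)] [array([473., 349.,   0.])]
lower_pin [([333.9, 128.2], 0.79)] [array([754.,  41.,   0.])]
upper_pin [([334.1, 132.5], 0.71)] [array([743.,  41.,   0.])]
door_edge [([211.5, 254.7], 0.84)] [array([470., 348.,   0.])]
```

View pics/scene0.png

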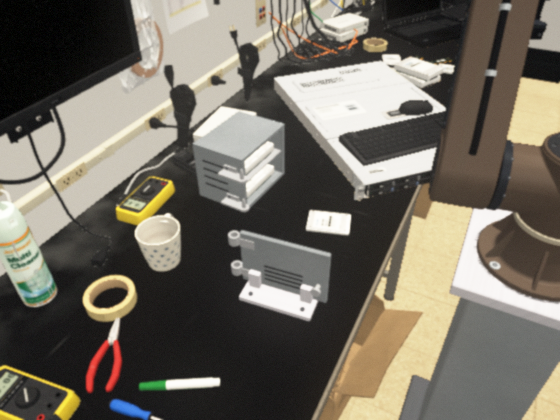

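View pics/top0.png

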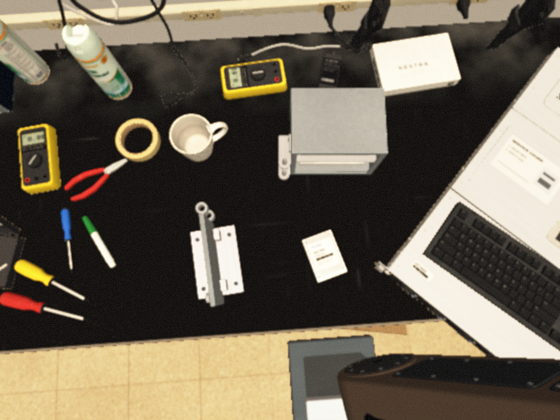

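The scene view shows the cabinet at (240,160), the door in its rest at (285,270) with knuckles at (236,238) and (237,268), and the mug at (160,242). The top view shows the pin brackets at (285,165) and the door running from (205,208) to (215,300), so in the rest it already has about the yaw of a door hung 90° open. Next I fit poses to the silhouettes.

```bash
cat >> h.py <<'E'
from scipy.optimize import minimize
def box(x0,x1,y0,y1,z0,z1): return np.array([[x,y,z] for x in(x0,x1) for y in(y0,y1) for z in(z0,z1)],float)
def cyl(x,y,r,z0,z1):
    a=np.linspace(0,2*np.pi,16,endpoint=False); c=np.c_[x+r*np.cos(a),y+r*np.sin(a)]
    return np.vstack([np.c_[c,0*a+z0],np.c_[c,0*a+z1]])
CAB=[box(-70,70,-95,95,0,165)]+[box(-80,-20,95,120,z-6,z) for z in(42,125)]+[cyl(-77,108,12,z-6,z) for z in (42,125)]+[cyl(-77,108,4.5,z,z+22) for z in(42,125)]
a=np.linspace(0,2*np.pi,16,endpoint=False)
KNOB=np.vstack([np.c_[0*a+x,-72+10*np.cos(a),45+10*np.sin(a)] for x in(-5,-25)])
DOOR=[box(-5,5,-90,90,0,130),KNOB]+[cyl(0,104,12,z,z+22) for z in(12,95)]+[box(-4,4,85,95,z,z+22) for z in(12,95)]
REST=[box(-50,50,-75,75,0,12)]
S=3
def tf(P,q,z=0):
    c,s=np.cos(q[2]),np.sin(q[2]); return np.c_[c*P[:,0]-s*P[:,1]+q[0],s*P[:,0]+c*P[:,1]+q[1],P[:,2]+z]
def render(model,q,p,z=0):
    m=np.zeros((420*S,560*S),np.uint8)
    for P in model:
        u=(proj(tf(P,q,z),p)*S+(S-1)/2)
        cv2.fillConvexPoly(m,np.round(cv2.convexHull(u.astype(np.float32))*16).astype(np.int32),1,shift=4)
    return m.astype(bool)
def up(m): return cv2.resize(m.astype(np.float32),None,fx=S,fy=S,interpolation=cv2.INTER_LINEAR)>.5
def fit(model,q0,obs,z=0,ign=None,free_z=False):
    M=[(up(m),p) for m,p in obs]
    def f(v):
        e=0
        for m,p in M:
            r=render(model,v[:3],p,z+(v[3] if free_z else 0)); e+=1-(r&m).sum()/max((r|m).sum(),1)
        return e
    n=4 if free_z else 3
    q0=np.array(list(q0)+[0]*(n-3),float); d=np.array([12,12,.12,8])[:n]; best=None
    for k in range(3):
        sim=np.vstack([q0]+[q0+np.eye(n)[i]*d[i]/(k+1)*(-1)**k for i in range(n)])
        r=minimize(f,q0,method="Nelder-Mead",options=dict(initial_simplex=sim,xatol=.02,fatol=1e-5)); q0=r.x
    return r.x,r.fun
def overlay(p,items):
    im=cv2.resize(p["image"][:,:,::-1],None,fx=S,fy=S,interpolation=cv2.INTER_CUBIC)
    for (m,q,z),c in zip(items,[(0,0,255),(0,255,0),(255,0,255)]):
        for P in m:
            h=cv2.convexHull((proj(tf(P,q,z),p)*S+(S-1)/2).astype(np.float32)); cv2.polylines(im,[h.astype(np.int32)],True,c,1)
    return im
E
cat > m1.py <<'E'
from h import *
S_,T=cam("scene"),cam("top")
def msk(n,p,k=0): 
    r=cut_out(n,p); print(n,[(x["at"],round(x["confidence"],2),x["region"].sum()) for x in r[:3]]); return r[k]["region"]
cm=[(msk("cabinet",p),p) for p in(S_,T)]
dm=[(msk("cabinet_door",p),p) for p in(S_,T)]
rt=[(msk("rest",T),T)]
C,e=fit(CAB,(720,55,0),cm); print("cab",C.round(3),e)
for o in cm: print("  each",fit(CAB,C,[o])[0].round(3))
D,e=fit(DOOR,(455,325,-1.5),dm,12); print("door",D.round(3),e)
for o in dm: print("  each",fit(DOOR,D,[o],12)[0].round(3))
np.savez("q.npz",C=C,D=D)
a=overlay(S_,[(CAB,C,0),(DOOR,D,12)]); b=overlay(T,[(CAB,C,0),(DOOR,D,12)])
cv2.imwrite("pics/ov1.png",np.hstack([a[330:930,540:940],b[330:930,550:950]] if 0 else [a[330:930,560:960+40],b[380:980,540:900]]))
E
python3 m1.py
```

```text
cabinet [([240.3, 159.1], 0.65, np.int64(6857))]
cabinet []Traceback (most recent call last):
  File "m1.py", line 5, in <module>
    cm=[(msk("cabinet",p),p) for p in(S_,T)]
         ~~~^^^^^^^^^^^^^
  File "m1.py", line 4, in msk
    r=cut_out(n,p); print(n,[(x["at"],round(x["confidence"],2),x["region"].sum()) for x in r[:3]]); return r[k]["region"]
                                                                                                           ~^^^
IndexError: list index out of range
```

```bash
python3 - <<'E'
s=open('m1.py').read()
s=s.split("def msk")[0]+'''def msk(ns,cn):
    for k in range(4):
        p=S_ if cn=="scene" else T
        if k: p=cam(cn)
        for n in ns:
            r=cut_out(n,p)
            if r and r[0]["confidence"]>.55: print(n,cn,r[0]["at"],round(r[0]["confidence"],2),r[0]["region"].sum()); return r[0]["region"],p
cm=[msk(("cabinet","upper_pin","lower_pin"),c) for c in("scene","top")]
dm=[msk(("cabinet_door","door_edge","upper_knuckle"),c) for c in("scene","top")]
'''+s[s.index("C,e="):]
open('m1.py','w').write(s)
E
python3 m1.py
```

```text
cabinet scene [238.9, 162.7] 0.62 6888
cabinet top [332.6, 132.3] 0.93 8731
cabinet_door scene [278.8, 265.2] 0.79 4378
cabinet_door top [211.9, 257.7] 0.63 1458
cab [ 7.0972e+02  5.7959e+01 -6.7000e-02] 0.07880879776645955
  each [ 7.14342e+02  5.17250e+01 -8.30000e-02]
  each [ 7.07929e+02  5.80970e+01 -7.10000e-02]
door [452.024 335.561  -1.474] 0.18530662006808585
  each [453.63  335.214  -1.49 ]
  each [451.609 335.461  -1.473]
```

View pics/ov1.png

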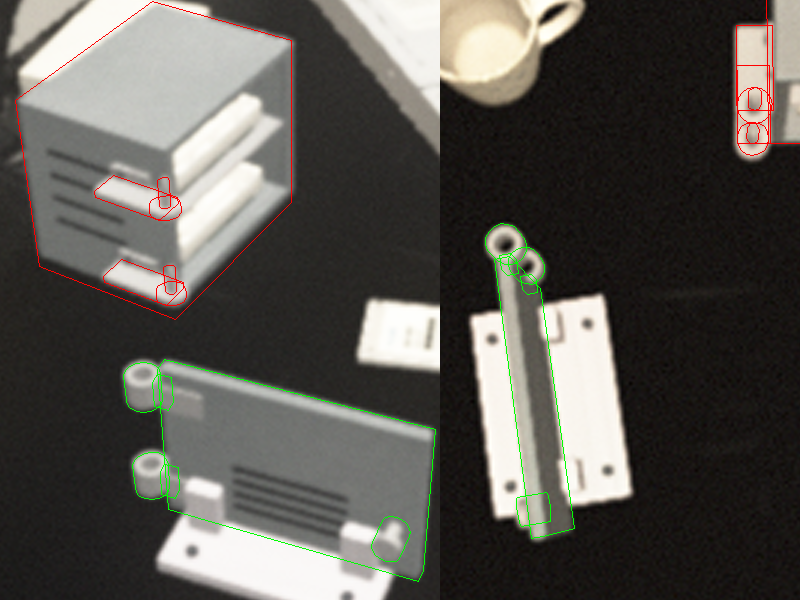

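The overlay fits well: in the left half the model outlines lie on the cabinet edges, pins (165,195) and (170,280) and the door; in the right half the knuckle rings (505,243) and (530,265) line up.

Run:
```python
from h import *
from scipy.spatial.transform import Rotation as Ro
s=env.state(); R=Ro.from_euler('xyz',s["tcp_rot"]).as_matrix(); print(s["t"],s["eef_pos"],s["tcp_rot"],"ydir",R[:,1],np.arctan2(R[1,1],R[0,1]))
q=np.load("q.npz"); C,D=q["C"],q["D"]
pin=tf(np.array([[-77,108,0.]]),C)[0]; kn=tf(np.array([[0,104,0.]]),D)[0]
print("pin",pin,"kn",kn,"d",pin-kn,"grasp",tf(np.array([[0,10,0.]]),D)[0])
```

```text
1.6 [ 166.02091352 -602.54665845  404.74982621] [ 3.14149337e+00 -3.36414860e-05  2.68794184e-01] ydir [ 2.65569108e-01 -9.64091821e-01  9.92801753e-05] -1.3020021465228269
pin [640.08250598 170.84637965   0.        ] kn [555.53851218 345.59714568   0.        ] d [  84.5439938  -174.75076602    0.        ] grasp [461.97718222 336.52644902   0.        ]
```

Call:
move_arm --commands '[[[0.987,0.5,0],-0.215,1],[[0.987,0.5,0],-0.215,1],[[0.987,0.5,0],-0.215,1],[[0.987,0.5,0],-0.215,1],[[0.987,0.5,0],-0.215,1],[[0.987,0.5,0],-0.215,1],[[0.987,0.5,0],-0.215,1],[[0.987,0.5,0],-0.215,1],[[0.987,0.5,0],-0.215,1],[[0.987,0.5,0],-0.215,1],[[0,1,0],0,1],[[0,1,0],0,1],[[0,1,0],0,1],[[0,1,0],0,1],[[0,1,0],0,1],[[0,1,0],0,1],[[0,1,0],0,1],[[0,1,0],0,1],[[0,1,0],0,1],[[0,1,0],0,1]]'

```text
t: 3.27
eef_pos: [461.9, -151.2, 404.9]
tcp_rot: [3.141, -0.0, 0.097]
ft_force: [0.2, -0.3, -0.1]
opening: 1.001
grip_force: 0.0
```

Call:
move_arm --commands '[[[0,1,0],0,1],[[0,1,0],0,1],[[0,1,0],0,1],[[0,1,0],0,1],[[0,1,0],0,1],[[0,1,0],0,1],[[0,1,0],0,1],[[0,1,0],0,1],[[0,1,0],0,1],[[0,1,0],0,1],[[0,1,0],0,1],[[0,1,0],0,1],[[0,1,0],0,1],[[0,1,0],0,1],[[0,1,0],0,1],[[0,0.8,0],0,1],[[0,0.4,0],0,1],[[0,0,0],0,1],[[0,0,0],0,1]]'

```text
t: 4.85
eef_pos: [462.0, 333.3, 404.5]
tcp_rot: [3.141, 0.0, 0.098]
ft_force: [-0.2, 0.0, 1.2]
opening: 1.003
grip_force: 0.0
```

Call:
move_arm --commands '[[[0,0.1,-0.4],0,1],[[0,0,-0.6],0,1],[[0,0,-0.7],0,1],[[0,0,-0.7],0,1],[[0,0,-0.6],0,1],[[0,0,-0.4],0,1],[[0,0,-0.12],0,1],[[0,0,0],0,1],[[0,0,0],0,-1],[[0,0,0],0,-1],[[0,0,0],0,-1],[[0,0,0],0,-1],[[0,0,0],0,-1],[[0,0,0],0,-1],[[0,0,0],0,-1],[[0,0,0],0,-1],[[0,0,0],0,-1],[[0,0,0],0,-1]]'

```text
t: 6.35
eef_pos: [462.1, 336.5, 299.1]
tcp_rot: [3.141, 0.0, 0.097]
ft_force: [0.0, 0.7, 0.2]
opening: 0.355
grip_force: 0.0
```

Call:
move_arm --commands '[[[0,0,0],0,-1],[[0,0,0],0,-1],[[0,0,0],0,-1],[[0,0,0],0,-1],[[0,0,0],0,-1],[[0,0,0],0,-1],[[0,0,0],0,-1],[[0,0,0],0,-1],[[0,0,0],0,-1]]'

```text
t: 7.1
eef_pos: [462.1, 336.5, 299.2]
tcp_rot: [3.142, 0.0, 0.097]
ft_force: [-0.4, 0.6, -1.0]
opening: 0.104
grip_force: 30.0
```

Call:
move_arm --commands '[[[0,0,0.15],0,-1],[[0,0,0.3],0,-1],[[0,0,0.3],0,-1],[[0,0,0.3],0,-1],[[0,0,0.3],0,-1],[[0,0,0.3],0,-1],[[0,0,0.22],0,-1],[[0,-0.4,0],0,-1],[[0.2,-0.7,0],0,-1],[[0.2,-0.8,0],0,-1],[[0.2,-0.8,0],0,-1],[[0.2,-0.8,0],0,-1],[[0.2,-0.8,0],0,-1],[[0.2,-0.7,0],0,-1],[[0.2,-0.5,0],0,-1],[[0.1,-0.323,0],0,-1],[[0,0,0],0,-1],[[0,0,0],0,-1],[[0,0,0],0,-1]]'

```text
t: 8.68
eef_pos: [506.8, 162.1, 355.2]
tcp_rot: [-3.142, 0.0, 0.097]
ft_force: [-0.0, 0.8, -5.2]
opening: 0.104
grip_force: 30.0
```

```bash
cat > m2.py <<'E'
from h import *
import sys
q=np.load("q.npz"); C=q["C"]
e=np.array(env.state()["eef_pos"]); g=e-np.array([462.1,336.5,299.1])
D0=q["D"]+np.array([g[0],g[1],0]); z0=12+g[2]; print("pred",D0,z0)
obs=[];ps=[]
for c in("scene","top"):
    for k in range(3):
        p=cam(c); r=[x for n in("cabinet_door","door_edge") for x in cut_out(n,p)[:1]]
        r=[x for x in r if x["confidence"]>.5]
        if r: break
    ps.append(p)
    if r: print(c,r[0]["at"],r[0]["region"].sum()); obs.append((r[0]["region"],p))
D,err=fit(DOOR,D0,obs,z0,free_z=True); print("fit",D.round(3),err)
for o in obs: print(" each",fit(DOOR,D0,[o],z0)[0].round(3))
im=[overlay(p,[(CAB,C,0),(DOOR,D0,z0)]) for p in ps]
cv2.imwrite(sys.argv[1],np.hstack([im[0][330:930,540:960],im[1][330:930,780:1160]]))
E
python3 m2.py pics/m2.png
```

```text
pred [496.76142538 161.18339634  -1.47414917] 68.1042982765955
scene [298.5, 191.8] 3938
fit [503.898 149.006  -1.466 -10.405] 0.10359084296761356
 each [498.425 162.     -1.486]
```

View pics/m2.png

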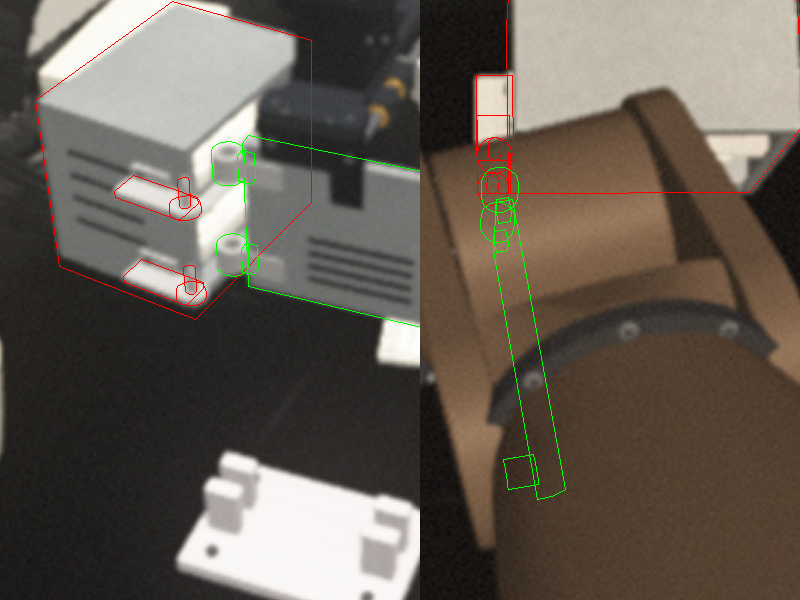

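The scene half shows the held door exactly where predicted (knuckles at (228,162) and (232,255) inside their outlines). The arm hides it in the top view. I zoom on the pins to pin down their axis.

```bash
cat > m3.py <<'E'
from h import *
C=np.load("q.npz")["C"]; S_=cam("scene");T=cam("top")
def crop(im,p,x0,y0,w,h,k,d=(0,0)):
    c=cv2.resize(im[y0:y0+h,x0:x0+w],None,fx=k,fy=k,interpolation=cv2.INTER_CUBIC)
    pin=tf(np.array([[-77,108,0.]]),C)[0]
    for z in(42,125):
        for r,a,b,col in((5,0,16,(0,0,255)),(2,24,24,(0,255,0))):
            P=cyl(pin[0],pin[1],r,z+a,z+b); u=(proj(P,p)-[x0,y0]+.5)*k
            for g in(u[:16],u[16:]): cv2.polylines(c,[np.round(g).astype(np.int32)],True,col,1)
    return c
a=crop(S_["image"][:,:,::-1].copy(),S_,222,158,40,60,10)
b=crop(cv2.imread("pics/top0.png"),T,270,130,38,60,10)
cv2.imwrite("pics/m3.png",np.hstack([a,b]))
E
python3 m3.py
```

```text
(no output)
```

View pics/m3.png

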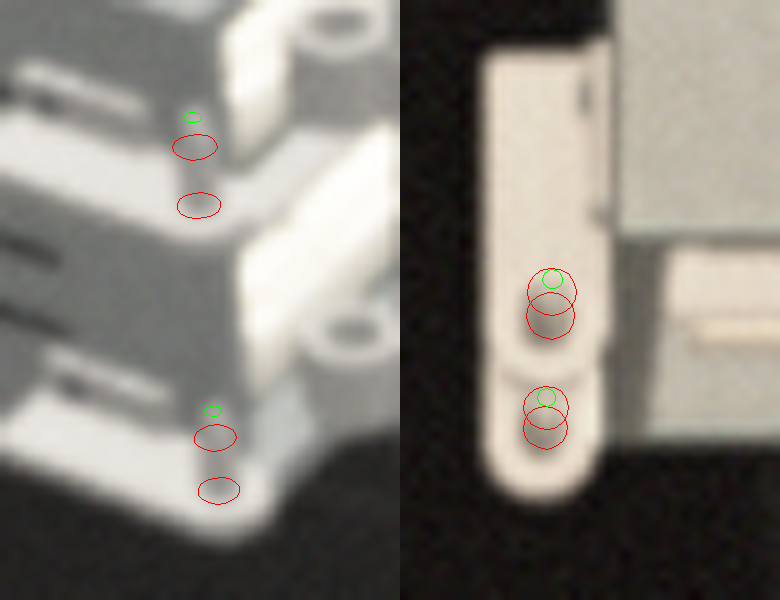

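In both crops the modelled pins, left at (197,175) and (215,460), right at (551,305) and (546,415), lie on the real ones within about 1 mm. I move in.

Call:
move_arm --commands '[[[0.2,0,0],0,-1],[[0.3,0,0],0,-1],[[0.3,0,0],0,-1],[[0.3,-0.01,0],0,-1],[[0.19,0,0],0,-1],[[0,0,0],0,-1],[[0,0,0],0,-1],[[0,0,0],0,-1]]'

```text
t: 10.05
eef_pos: [545.7, 161.5, 355.1]
tcp_rot: [3.141, 0.0, 0.097]
ft_force: [0.2, 0.1, -4.7]
opening: 0.104
grip_force: 30.0
```

```bash
sed -e 's/^b=.*//' -e 's/np.hstack(\[a,b\])/a/' -e 's/m3.png/m4.png/' -e 's/222,158,40,60,10/222,140,60,80,7/' m3.py > m4.py
python3 - <<'E'
s=open('m4.py').read()
s=s.replace('    return c\n','''    D=np.load("q.npz")["D"]; e=np.array(env.state()["eef_pos"])-np.array([462.1,336.5,299.1]); D=D+[e[0],e[1],0]
    print(tf(np.array([[0,104,0.]]),D)[0]-pin, e[2]+12-30)
    for z in(12,95):
        for r in(7,12):
            u=(proj(tf(cyl(0,104,r,z,z+22),D,12+e[2]),p)-[x0,y0]+.5)*k
            for g in(u[:16],u[16:]): cv2.polylines(c,[np.round(g).astype(np.int32)],True,(255,0,255),1)
    return c
''')
open('m4.py','w').write(s)
E
python3 m4.py
```

```text
[-1.01956785 -0.26534168  0.        ] 38.197601900651705
```

View pics/m4.png

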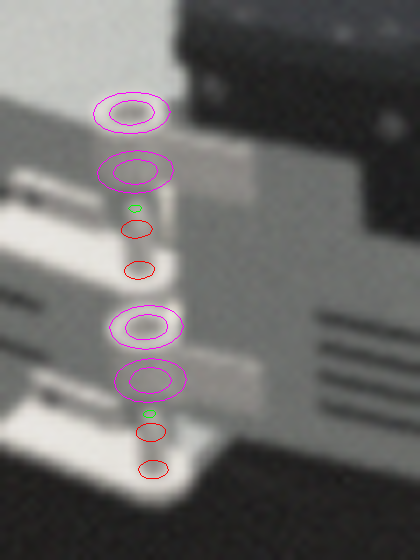

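The knuckle rings at (131,113) and (146,328) stand right above the pins at (137,229) and (151,432). I lower it.

Call:
move_arm --commands '[[[0,0,-0.1],0,-1],[[0,0,-0.15],0,-1],[[0,0,-0.15],0,-1],[[0,0,-0.15],0,-1],[[0,0,-0.15],0,-1],[[0,0,-0.1],0,-1],[[0,0,0],0,-1],[[0,0,0],0,-1]]'

```text
t: 10.82
eef_pos: [545.9, 161.5, 331.1]
tcp_rot: [3.141, 0.0, 0.097]
ft_force: [0.4, -0.2, -3.9]
opening: 0.104
grip_force: 30.0
```

Call:
move_arm --commands '[[[0,0,-0.1],0,-1],[[0,0,-0.1],0,-1],[[0,0,-0.1],0,-1],[[0,0,-0.08],0,-1],[[0,0,-0.06],0,-1],[[0,0,0],0,-1],[[0,0,0],0,-1]]'

```text
t: 11.4
eef_pos: [545.8, 161.5, 318.0]
tcp_rot: [3.141, 0.0, 0.097]
ft_force: [0.2, -0.1, -4.2]
opening: 0.106
grip_force: 30.0
```

Call:
move_arm --commands '[[[0,0,-0.05],0,-1],[[0,0,-0.03],0,-1],[[0,0,0],0,-1],[[0,0,0],0,-1]]'

```text
t: 11.73
eef_pos: [545.7, 161.5, 316.0]
tcp_rot: [3.142, -0.0, 0.097]
ft_force: [-2.9, -0.8, 1.9]
opening: 0.104
grip_force: 30.0
```

Seated: the door's weight has gone off the wrist. I release, wait and look.

Call:
move_arm --commands '[[[0,0,0],0,1],[[0,0,0],0,1],[[0,0,0],0,1],[[0,0,0],0,1],[[0,0,0],0,1],[[0,0,0],0,1],[[0,0,0],0,1],[[0,0,0],0,1],[[0,0,0.2],0,1],[[0,0,0.4],0,1],[[0,0,0.5],0,1],[[0,0,0.5],0,1],[[0,0,0.3],0,1],[[0,0,0],0,1],[[0,0,0],0,1]]'

```text
t: 12.98
eef_pos: [545.7, 161.4, 372.8]
tcp_rot: [3.142, -0.001, 0.097]
ft_force: [0.1, 0.4, -0.9]
opening: 0.994
grip_force: 0.0
```

Run:
```python
from h import *
s=env.state(); print(s["joints"],s["eef_pos"],s["t"])
p=cam("scene"); C=np.load("q.npz")["C"]
r=cut_out("cabinet_door",p); print([(x["at"],x["confidence"]) for x in r])
pin=tf(np.array([[-77,108,0.]]),C)[0]; yaw=-1.474
D=[pin[0]+104*np.sin(yaw),pin[1]-104*np.cos(yaw),yaw]
if r: print(fit(DOOR,D,[(r[0]["region"],p)],30), D)
im=overlay(p,[(CAB,C,0),(DOOR,D,30)]); cv2.imwrite("pics/m5.png",im[330:930,600:1200])
```

```text
[ 1.71593816e-01  4.46642781e-01  1.73593931e+00 -1.45050880e-04
  9.58335274e-01  1.64566774e+00] [545.66653758 161.43534017 372.83787823] 12.9833
[([282.6, 200.3], 0.85)]
(array([534.41520564, 166.1240217 ,  -1.52607721]), np.float64(0.06324187047976593)) [np.float64(536.5693411848175), np.float64(160.7952745245733), -1.474]
```

View pics/m5.png

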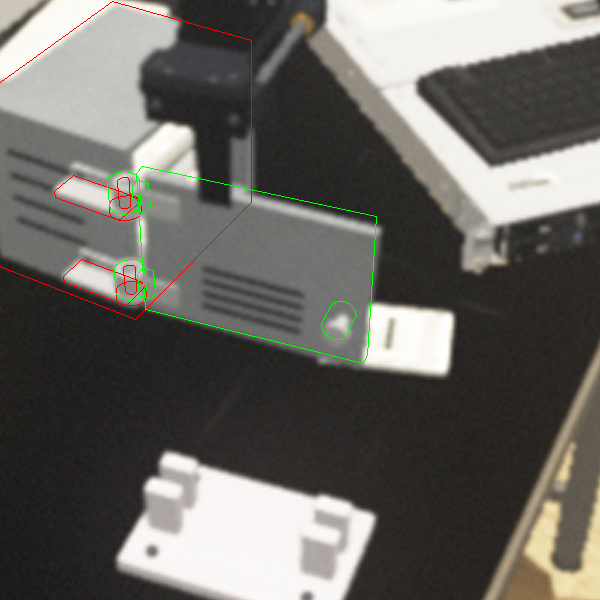

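Knuckles sit at (125,190) and (130,280) over the pins, the panel drooping a few mm at its free end as expected. Now I take the closed fingers round to the knob side.

Call:
move_arm --commands '[[[0,0.3,0],0,-1],[[-0.2,0.4,0],0,-1],[[-0.4,0.4,0],0,-1],[[-0.5,0.3,0],0,-1],[[-0.4,0.1,0],0,-1],[[-0.17,0,0],0,-1],[[0,0,0],0,-1],[[0,0,0],0,-1],[[0,0,0],0,-1],[[0,0,0],0,-1],[[0,0,0],0,-1],[[0,0,0],0,-1],[[0,0,0],0,-1],[[0,0,0],0,-1],[[0,0,0],0,-1],[[0,0,0],0,-1],[[0,0,0],0,-1],[[0,0,0],0,-1],[[0,0,0],0,-1],[[0,0,0],0,-1]]'

```text
t: 14.75
eef_pos: [495.7, 206.5, 372.7]
tcp_rot: [3.142, -0.0, 0.097]
ft_force: [0.1, 0.6, -0.7]
opening: 0.004
grip_force: 0.0
```

Call:
move_arm --commands '[[[0,0,-0.2],0,-1],[[0,0,-0.4],0,-1],[[0,0,-0.5],0,-1],[[0,0,-0.5],0,-1],[[0,0,-0.27],0,-1],[[0,0,0],0,-1],[[0,0,0],0,-1],[[0,0,0],0,-1],[[0,0,0],0,-1]]'

```text
t: 15.5
eef_pos: [495.8, 206.5, 317.3]
tcp_rot: [-3.141, -0.001, 0.097]
ft_force: [-0.1, -0.5, -0.8]
opening: 0.001
grip_force: 0.0
```

Run:
```python
from h import *
e=np.array(env.state()["eef_pos"]); C=np.load("q.npz")["C"]; pin=tf(np.array([[-77,108,0.]]),C)[0]
prev=np.array([e[0],e[1],.097])
for yaw in np.r_[np.linspace(-1.474,-.067,19),-.057]:
    P=tf(np.array([[-17,-144,0.]]),[pin[0],pin[1],yaw])[0]; n=np.array([P[0],P[1],yaw+1.571]); d=n-prev; prev=n
    print(n.round(1),[round(d[0]/30,3),round(d[1]/30,3),0],round(d[2]/.08,3))
```

```text
[4.951e+02 1.738e+02 1.000e-01] [np.float64(-0.023), np.float64(-1.089), 0] -0.0
[4.953e+02 1.625e+02 2.000e-01] [np.float64(0.007), np.float64(-0.378), 0] 0.977
[4.964e+02 1.512e+02 3.000e-01] [np.float64(0.036), np.float64(-0.376), 0] 0.977
[4.984e+02 1.401e+02 3.000e-01] [np.float64(0.066), np.float64(-0.372), 0] 0.977
[5.012e+02 1.291e+02 4.000e-01] [np.float64(0.094), np.float64(-0.366), 0] 0.977
[5.049e+02 1.184e+02 5.000e-01] [np.float64(0.123), np.float64(-0.357), 0] 0.977
[509.4 108.    0.6] [np.float64(0.15), np.float64(-0.347), 0] 0.977
[514.7  98.    0.6] [np.float64(0.177), np.float64(-0.334), 0] 0.977
[520.8  88.4   0.7] [np.float64(0.202), np.float64(-0.319), 0] 0.977
[527.6  79.4   0.8] [np.float64(0.227), np.float64(-0.302), 0] 0.977
[535.1  70.9   0.9] [np.float64(0.25), np.float64(-0.283), 0] 0.977
[543.2  63.    1. ] [np.float64(0.271), np.float64(-0.263), 0] 0.977
[551.9  55.7   1. ] [np.float64(0.291), np.float64(-0.241), 0] 0.977
[561.2  49.2   1.1] [np.float64(0.309), np.float64(-0.218), 0] 0.977
[570.9  43.4   1.2] [np.float64(0.325), np.float64(-0.193), 0] 0.977
[581.1  38.4   1.3] [np.float64(0.339), np.float64(-0.167), 0] 0.977
[591.6  34.2   1.3] [np.float64(0.351), np.float64(-0.14), 0] 0.977
[602.4  30.8   1.4] [np.float64(0.361), np.float64(-0.112), 0] 0.977
[613.5  28.3   1.5] [np.float64(0.368), np.float64(-0.084), 0] 0.977
[614.9  28.    1.5] [np.float64(0.048), np.float64(-0.009), 0] 0.125
```

Call:
move_arm --commands '[[[0,-0.3,0],0,-1],[[0,-0.3,0],0,-1],[[-0.02,-0.3,0],0,-1],[[0,-0.19,0],0,-1],[[0,-0.19,0],0.489,-1],[[0.01,-0.19,0],0.489,-1],[[0.01,-0.188,0],0.489,-1],[[0.025,-0.188,0],0.489,-1],[[0.033,-0.186,0],0.489,-1],[[0.033,-0.186,0],0.489,-1],[[0.047,-0.183,0],0.489,-1],[[0.047,-0.183,0],0.489,-1],[[0.06,-0.178,0],0.489,-1],[[0.06,-0.178,0],0.489,-1],[[0.075,-0.173,0],0.489,-1],[[0.075,-0.173,0],0.489,-1],[[0.088,-0.167,0],0.489,-1],[[0.088,-0.167,0],0.489,-1]]'

```text
t: 17.0
eef_pos: [514.7, 97.0, 316.7]
tcp_rot: [3.142, -0.0, 0.646]
ft_force: [-0.3, 1.3, -0.3]
opening: 0.004
grip_force: 0.2
```

Call:
move_arm --commands '[[[0.1,-0.15,0],0.489,-1],[[0.1,-0.15,0],0.489,-1],[[0.114,-0.15,0],0.489,-1],[[0.114,-0.15,0],0.489,-1],[[0.125,-0.142,0],0.489,-1],[[0.125,-0.142,0],0.489,-1],[[0.135,-0.132,0],0.489,-1],[[0.135,-0.132,0],0.489,-1],[[0.145,-0.12,0],0.489,-1],[[0.145,-0.12,0],0.489,-1],[[0.155,-0.109,0],0.489,-1],[[0.155,-0.109,0],0.489,-1],[[0.163,-0.097,0],0.489,-1],[[0.163,-0.097,0],0.489,-1],[[0.17,-0.084,0],0.489,-1],[[0.17,-0.084,0],0.489,-1],[[0.175,-0.07,0],0.489,-1],[[0.175,-0.07,0],0.489,-1]]'

```text
t: 18.5
eef_pos: [591.6, 33.8, 316.6]
tcp_rot: [-3.142, 0.0, 1.35]
ft_force: [-0.6, 1.0, -0.6]
opening: -0.001
grip_force: 0.2
```

Call:
move_arm --commands '[[[0.18,-0.056,0],0.489,-1],[[0.18,-0.056,0],0.489,-1],[[0.18,-0.04,0],0.489,-1],[[0.1,-0.02,0],0.489,-1],[[0.06,-0.01,0],0,-1],[[0,0,0],0,-1],[[0,0,0],0,-1]]'

```text
t: 19.08
eef_pos: [612.4, 28.8, 316.5]
tcp_rot: [-3.141, 0.0, 1.503]
ft_force: [-0.1, 0.4, 0.4]
opening: -0.001
grip_force: 0.1
```

Now small steps until contact force shows.

Call:
move_arm --commands '[[[0.05,0,0],0,-1],[[0.05,0,0],0,-1],[[0,0,0],0,-1],[[0,0,0],0,-1]]'

```text
t: 19.42
eef_pos: [615.6, 29.2, 316.6]
tcp_rot: [3.141, 0.0, 1.505]
ft_force: [-0.2, -0.2, 0.4]
opening: 0.004
grip_force: 0.2
```

```bash
cat > m6.py <<'E'
from h import *
import sys
C=np.load("q.npz")["C"]; p=cam("scene"); print(env.state()["ft_force"])
D=tf(np.array([[-77,4,0.]]),C)[0]; D=[D[0],D[1],C[2]]
im=overlay(p,[(DOOR,D,30)]); im2=cv2.resize(p["image"][:,:,::-1],None,fx=3,fy=3)
cv2.imwrite(sys.argv[1],np.hstack([im[330:780,600:990],im2[330:780,600:990]]))
E
python3 m6.py pics/m6.png
```

```text
[-0.76660712 -0.24093849  0.87328378]
```

View pics/m6.png

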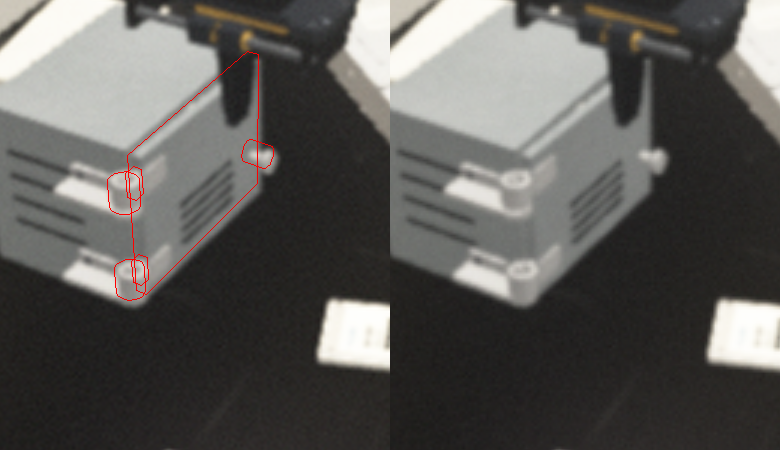

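The door is nearly shut, with a thin dark line at its top edge, (150,140) in the left half. I keep pressing until force rises.

Call:
move_arm --commands '[[[0.05,0,0],0,-1],[[0.05,0,0],0,-1],[[0,0,0],0,-1],[[0,0,0],0,-1]]'

```text
t: 19.8
eef_pos: [617.3, 29.2, 316.5]
tcp_rot: [-3.136, 0.0, 1.505]
ft_force: [-12.5, -0.4, 6.9]
opening: 0.006
grip_force: 6.7
```

Contact at 12 N, so the door is against its stop. I back off, then check.

Call:
move_arm --commands '[[[-0.1,0,0],0,-1],[[-0.2,0,0],0,-1],[[-0.4,0,0],0,-1],[[-0.6,0,0],0,-1],[[-0.6,0,0.4],0,-1],[[-0.4,0,0.8],0,-1],[[0,0,1],0,-1],[[0,0,0.8],0,-1],[[0,0,0.4],0,-1],[[0,0,0],0,-1],[[0,0,0],0,-1]]'

```text
t: 20.72
eef_pos: [549.2, 29.2, 418.6]
tcp_rot: [3.14, -0.0, 1.505]
ft_force: [-0.7, -0.4, -0.5]
opening: 0.005
grip_force: 0.0
```

```bash
python3 m6.py pics/m7.png
```

```text
[-0.64167794 -0.51742686 -0.16543237]
```

View pics/m7.png

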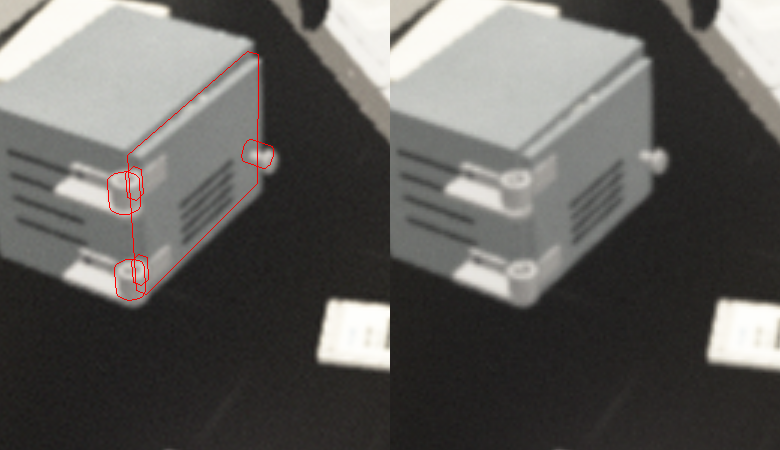

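The door looks closed, drooping a little at the free end (corner at (259,60)), with the knuckles over the pins. I check the edge numerically, then hand in.

Run:
```python
from h import *
C=np.load("q.npz")["C"]; p=cam("scene"); r=cut_out("cabinet_door",p); print(r[0]["confidence"],r[0]["region"].sum())
m=up(r[0]["region"]); pin=tf(np.array([[-77,108,0.]]),C)[0]
def mod(v): # yaw, droop, hinge dx, dy
    out=[]
    for P in DOOR:
        y=P[:,1]-104; Q=np.c_[P[:,0],y*np.cos(v[1])-P[:,2]*0+(-np.sin(v[1]))*(P[:,2]-60),P[:,2]+y*np.sin(v[1])]; out.append(tf(Q,[pin[0]+v[2],pin[1]+v[3],v[0]],30))
    return out
def f(v):
    R=render(mod(v),[0,0,0],p); return 1-(R&m).sum()/(R|m).sum()+.001*(v[2]**2+v[3]**2)
x=minimize(f,[C[2],.03,0,0],method="Nelder-Mead",options=dict(initial_simplex=[[C[2],.03,0,0],[C[2]-.1,.03,0,0],[C[2],.08,0,0],[C[2],.03,2,0],[C[2],.03,0,2]])).x
print(x.round(3),f(x),"edge error",194*(x[0]-C[2]))
```

```text
0.64 2211
[-0.063  0.043 -1.305 -1.528] 0.05531558383537671 edge error 0.7359254637285647
```

```bash
python3 -c "
from cell import env
print(env.job_done())"
```

```text
the job is handed in; nothing more can be done
None
```

I hung the door on both pins, swung it shut and released it. The last image fit puts its free edge within about 2 mm of shut. I never moved the arm near the mug or against the drive. The job was handed in at about 21 s, and no verdict was shown.

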